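# Slide two offcuts together into a true spacer

### The job

The little wooden jig beside the mitre saw holds one white laminated offcut, lying against the jig's end stop. Pick out the loose offcut of the same length and width, lay it flat on the seated one with only about half its length overlapping, the rest sticking out past the end away from the stop, and slide it along, face on face, up to the stop, so that the two lie flush all round as a double-thick spacer; then let go. Do not bring it straight down into place: the sliding wipes the sawdust out from between the faces.

Things in the scene. Friction and masses are not known exactly. Their poses are not given: they have to be found in the camera images.
- twin: loose offcut to pick up: white laminated chipboard, 45 mm wide, 70 long, 16 thick, flat on the bench. Origin: centre of its underside; x across its width, y along its length, z up. Grip across the 45 mm width. Bystander offcuts measure 36x50x16, 28x32x16, 30x90x16 and 45x140x19 mm; it and the first two swap places from start to start.
- lower: seated offcut, also 45x70x16 mm, loose on the jig's base, almost touching the stop. Origin: centre of its underside; x across its width, y along its length towards the stop, z up. Its upper face is 16 mm above its origin, 24 mm above the bench.
- jig: wooden jig fixed to the bench. Base 66x100x8 mm; stop across its +y end, inner face 37 mm from the origin, top 36 mm over the bench; low cheeks on both sides, tops 16 mm up; other end open. Origin: bench height under the seat's centre; y towards the stop, z up. Beside it the saw's head hangs over x > 0.61, y -0.23 to -0.07, z > 0.21 m: swing past it with the arm drawn in.
Not all that is in view belongs to the job. Leave any purple look-alike of the lower alone.

How it is judged:
By the outcome, as a careful person would: the job done as asked, in the order asked, and still so for the second after the job is handed in, with the robot touching nothing.
It also fails if it takes over 40 s, if anything falls off the work surface, if the arm or the gripper's body presses on something with over 40 N, if the wrist force passes 120 N, or if a joint passes its speed limit or range.

### The arm

A 6-joint arm with a two-finger parallel gripper is mounted at the origin on a cart in front of the work surface, level with it; the furniture and walls round the work are solid. World frame = base frame: x ahead of the robot, y to its left, z up, the work surface at z = 0. Lengths are in m, angles in rad, forces in N, time in s.
With the tool pointing down it reaches from about 0.35 to 0.775 m from the base axis. Payload 7.3 kg.
Tool frame: the origin (TCP) lies on the centre line of the jaws, within the pads' length; the fingertips stand 22 mm ahead of it and the grasp point (between the pads) lies 3 mm ahead of it; z points along the fingers, y is the line along which they close (so a half turn about z gives the same grasp; the last joint's range is limited). The gripper opens to 92 mm and grips with 3 to 60 N. Pads are 19 mm wide; open, the fingers measure 130 mm over their backs; the gripper's body (75 mm by 190 mm) begins 47 mm behind the grasp point.
Start: joints at [1.092, 0.342, 1.524, -0, 1.275, -0.146], TCP at [0.171, 0.496, 0.249] pointing down, gripper open.
Joint ranges: [-2.53, 2.53], [-0.77, 2.02], [0.04, 2.7], [-1, 4.14], [0.28, 2.66], [-3.11, 3.11]. Speed limits (rad/s): [2.57, 2.57, 3.14, 3.14, 3.14, 3.14].

### API

Orientations are given as [roll, pitch, yaw] about the fixed x, y, z axes, in that order (R = Rz(yaw) Ry(pitch) Rx(roll)).
In Python, from station import manip gives the robot as it stands.
- The arm moves only by the tool carry_out, never from a script. Its argument "steps" is one flat list of numbers, 7 for each row, row after row: the shift along the tool's x, y, z in m, then the turn, a rotation vector about the tool's x, y, z in rad, then the opening, from -1 (shut) to 1 (fully open). In form: [tx, ty, tz, rx, ry, rz, grip, tx, ty, tz, rx, ry, rz, grip, ...]. A call has 1 to 8 rows; each row is the pose to reach, as a shift and turn from the pose commanded when the call began, along the tool's axes at that moment; what a row does not reach only later rows make up. A row lasts 1/10 s, in which the tool goes at most 50 mm and 8.59 degrees, less where a joint would pass 70% of its speed; a pose out of reach is approached as far as the arm can. A call with a gripper value outside its range is refused whole. The fingers move at their own pace and stop on an object; "grip_force" is the grip in N (left out, the last holds). Time passes only in rows, so rows that repeat a pose let the fingers close. It gives the time, the measured TCP pose, the force, the opening and the grip force at its end, in the units of the state.
- manip.read_state(): the state, without advancing time (a new reading comes with each control period).
- manip.get_image(name): name is "scene" or "side" or "wrist"; returns (picture, depth): 400x640x3 uint8, red, green, blue; 400x640 float32, m along the optical axis (not along the pixel's ray), 0 where there is no reading.
- manip.camera_model(name): a dict with "fx", "fy", "cx", "cy" (pixels), "R" (3x3) and "t" (3): a world point X has camera coordinates R X + t. Camera axes: x right, y down, z forward; pixel columns grow to the right and rows downward; lengths in m; the calibration is good to about 2 mm. The wrist camera is an equidistant fisheye: a pixel r from the principal point sees the ray r / f radians off the axis. A picture is of the moment at which its call begins: read the wrist's pose just before it. camera_model takes no time and is no camera call; for the wrist camera it gives the pose at the moment of the call.
- manip.finish_job(): hands the job in; it is judged then, once.
The state is a dict: "t": time; "q": joint angles; "joint_vel": joint speeds; "tau": joint torques, N m; "tool_pos": TCP position; "orientation": TCP orientation; "force": force on the tool from outside, world axes, zero at the start; "torque": the same for the moment, N m; "finger_gap": finger opening in m; "gripper_force": force on a finger pad.
Only numpy, scipy, OpenCV 4.12 (cv2) and the standard library are available. Lean on these libraries where they do the work, as an engineer would, in place of code of your own. Each camera call takes 0.05 s, during which the arm holds its last target. There are 200 camera calls.

## Working session

There is one attempt and no reset: what is moved stays moved. The work goes in short steps, Python scripts to look and compute and a tool call to move; the robot and the scene stay as the last step left them, time stands still between calls to the robot, and variables do not carry over. Pictures are saved under pics/ and viewed, at most 10 in all, crops included, and the job is handed in when it is done.

Besides the shell and the picture viewer there is one more tool, called after "Call:" by a JSON object that holds its "method" and its "body", one argument or row to a line. carry_out: Moves the arm, as the interface text tells. Its arguments: {"type":"object","properties":{"steps":{"type":"array","items":{"type":"number"}},"grip_force":{"type":"number"}},"required":["steps"]}

```bash
mkdir -p pics; cat > h.py <<'E'
from station import manip
import numpy as np, cv2
from scipy.spatial.transform import Rotation as Rn
def grab(n):
    cm=manip.camera_model(n); im,d=manip.get_image(n)
    np.savez(f'pics/{n}.npz',im=im,d=d,**{k:np.array(v) for k,v in cm.items()})
    return im,d,cm
def load(n): 
    z=np.load(f'pics/{n}.npz'); return z['im'],z['d'],z
def cloud(d,cm):
    v,u=np.mgrid[:400,:640]
    X=np.stack([(u-cm['cx'])/cm['fx']*d,(v-cm['cy'])/cm['fy']*d,d],-1)
    return (X-np.array(cm['t']))@np.array(cm['R'])
def save(f,im): cv2.imwrite(f,im[...,::-1])
E
python3 - <<'E'
from h import *
for n in('scene','side'):
    im,d,cm=grab(n); save(f'pics/{n}0.png',im); print(n,-np.array(cm['R']).T@cm['t'],cm['fx'])
print(manip.read_state())
E
```

```text
scene [-0.08821735 -1.10773227  0.71742843] 491.61385089373084
side [0.5139172  0.5495579  0.66170116] 398.28801336966455
{'t': 0.1, 'q': array([ 1.09200134e+00,  3.42641007e-01,  1.52493652e+00, -3.10003992e-05,
        1.27537355e+00, -1.45982661e-01]), 'joint_vel': array([-0.00106927, -0.002687  , -0.00308626,  0.00159426,  0.00051848,
        0.00140149]), 'tau': array([ 1.88103964e-03, -4.32004881e+01, -2.44695121e+01,  7.19332066e-02,
        5.25683071e-02, -4.54742940e-05]), 'tool_pos': array([0.17134197, 0.49589962, 0.24811543]), 'orientation': array([-3.14024436e+00, -1.68273275e-04,  2.80878926e+00]), 'force': array([-0.73895847, -0.11398337, -0.62498488]), 'torque': array([ 0.00093976,  0.05676944, -0.02314781]), 'gripper_force': 0.0, 'finger_gap': 0.09206828650082609}
```

View pics/scene0.png

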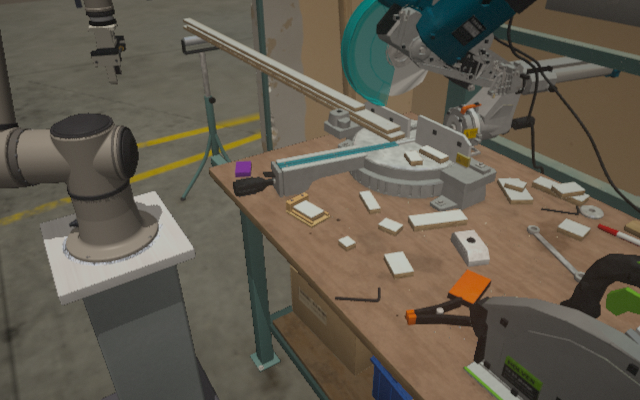

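View pics/side0.png

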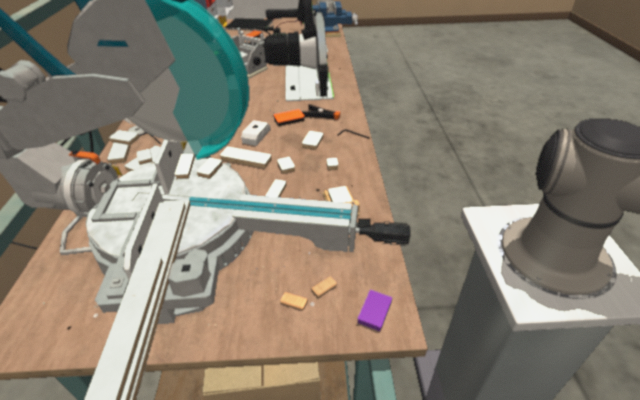

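The scene view shows the jig with the seated piece at (308,210), and loose offcuts at (398,264), (371,201), (390,226), (346,243) and (437,220). The purple look-alike is at (243,169). Next I'll fit rectangles to the top faces.

```bash
python3 - <<'E'
from h import *
im,d,cm=load('scene'); P=cloud(d,cm)
hsv=cv2.cvtColor(im,cv2.COLOR_RGB2HSV)
for name,lo,hi in(('white',.011,.030),):
    m=((P[...,2]>lo)&(P[...,2]<hi)&(d>0)&(hsv[...,1]<60)&(hsv[...,2]>140)).astype(np.uint8)
    n,l,s,c=cv2.connectedComponentsWithStats(m)
    for i in range(1,n):
        if s[i,4]<60: continue
        Q=P[l==i]; r=cv2.minAreaRect((Q[:,:2]*1000).astype(np.float32))
        print(c[i].round(),s[i,4],'z',np.median(Q[:,2]).round(4),np.round(r[0],1),np.round(r[1],1),round(r[2],1))
    
x=cv2.resize(im[180:290,270:430],None,fx=5,fy=5,interpolation=cv2.INTER_CUBIC); save('pics/c1.png',x)
# jig: height map points
b=P[185:235,275:340].reshape(-1,3)
for lo,hi in((.004,.011),(.012,.018),(.02,.028),(.031,.04)):
    Q=b[(b[:,2]>lo)&(b[:,2]<hi)]; print(lo,hi,len(Q),Q.mean(0).round(4) if len(Q) else '', [np.round(t,1) for t in cv2.minAreaRect((Q[:,:2]*1000).astype(np.float32))] if len(Q)>3 else '')
E
```

```text
[545. 182.] 152 z 0.0218 [1074.7 -437.5] [49.3 54.2] 3.7
[519. 194.] 222 z 0.0186 [ 965.8 -436. ] [63.2 61.8] 57.4
[369. 200.] 216 z 0.0184 [ 612.1 -237.5] [97.3 30.8] 71.5
[581. 197.] 64 z 0.0218 [1084.7 -538.4] [47.5 23.9] 7.4
[308. 208.] 288 z 0.0263 [ 447.8 -194.6] [47.5 73.4] 10.4
[593. 210.] 88 z 0.0128 [1064.9 -589.7] [50.4 42. ] 78.9
[437. 217.] 614 z 0.0214 [ 702.1 -401.7] [ 49.1 142.3] 68.5
[390. 224.] 190 z 0.0182 [ 585.3 -357.2] [41.9 51.2] 17.1
[574. 227.] 300 z 0.0186 [ 948.7 -611.9] [55.9 60.2] 13.4
[110. 248.] 799 z 0.0148 [-17.2 -60.3] [ 89.6 192.3] 71.7
[629. 237.] 92 z 0.0168 [1023.6 -705.3] [16.9 50.8] 6.5
[347. 241.] 111 z 0.0184 [ 456.8 -354.3] [28.9 34.6] 1.1
[398. 262.] 436 z 0.0182 [ 507.2 -480.2] [73.7 45.4] 70.5
[478. 257.] 167 z 0.0235 [ 664.4 -567. ] [16.  49.7] 67.9
0.004 0.011 663 [ 0.4599 -0.1827  0.0055] [array([ 460. , -161.8]), array([238.2, 179. ]), np.float64(56.8)]
0.012 0.018 149 [ 0.44   -0.1849  0.0152] [array([ 447. , -154.9]), array([185.2,  82.6]), np.float64(88.5)]
0.02 0.028 428 [ 0.4455 -0.1764  0.025 ] [array([ 450.6, -147.6]), array([195.5,  88.3]), np.float64(81.0)]
0.031 0.04 206 [ 0.4443 -0.1293  0.0363] [array([ 437.2, -124.2]), array([101.9,  93.3]), np.float64(57.8)]
```

View pics/c1.png

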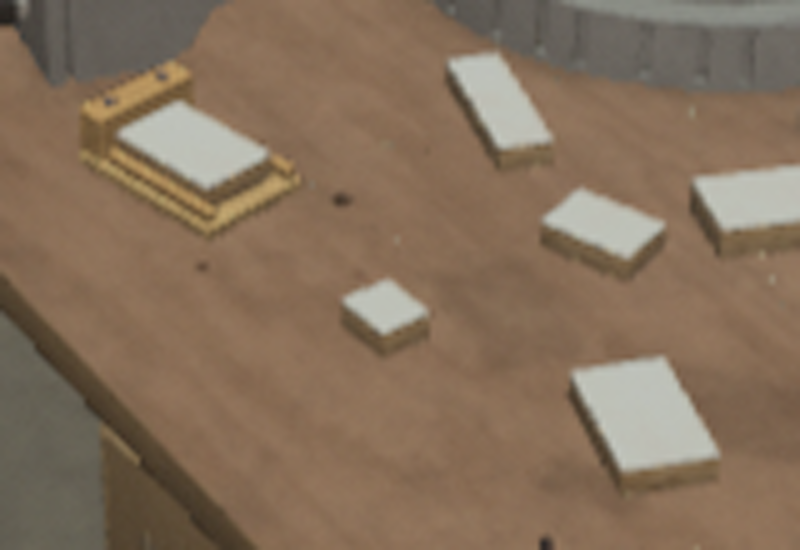

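The twin is the 45x73 piece at (507,-480), with its length along about 70.5°. The jig is at (448,-195) with yaw about 10.4°, and the stop is on the +y side. The depth heights read 2 mm high but are consistent. Next I'll plan the swing and check heights around the path.

```bash
cat >> h.py <<'E'
def rel(p,yaw,frm=None):
    "tool-frame shift and rotvec from frm=(pos,yaw deg) (default measured, taken as upright) to p, yaw"
    if frm is None:
        s=manip.read_state(); frm=(s['tool_pos'],np.degrees(s['orientation'][2]))
    R=Rn.from_euler('xyz',[180,0,frm[1]],degrees=True); G=Rn.from_euler('xyz',[180,0,yaw],degrees=True)
    return (R.inv().apply(np.array(p)-frm[0]).round(4), (R.inv()*G).as_rotvec().round(4))
E
python3 - <<'E'
from h import *
im,d,cm=load('scene'); P=cloud(d,cm); Q=P[d>0]
for x0,x1,y0,y1 in((.3,.52,-.6,-.3),(.3,.52,-.3,-.1),(.3,.52,-.1,.3),(.52,.62,-.6,-.3),(.52,.62,-.3,.1)):
    s=Q[(Q[:,0]>x0)&(Q[:,0]<x1)&(Q[:,1]>y0)&(Q[:,1]<y1)]; print(x0,y0,len(s),s[:,2].max().round(3))
A=([.1713,.4959,.2481],160.93);B=([.42,.15,.25],110);C=([.40,-.2,.25],100);D=([.507,-.48,.15],70.5)
print(rel(*B,A));print(rel(*C,B));print(rel(*D,C))
E
```

```text
0.3 -0.6 9248 0.022
0.3 -0.3 6053 0.096
0.3 -0.1 11223 0.097
0.52 -0.6 4585 0.023
0.52 -0.3 6438 0.394
(array([-0.3481, -0.2457, -0.0019]), array([ 0.    , -0.    ,  0.8889]))
(array([-0.3221, -0.1385, -0.    ]), array([ 0.    , -0.    ,  0.1745]))
(array([-0.2943,  0.0568,  0.1   ]), array([ 0.    , -0.    ,  0.5149]))
```

Call:
{"method": "carry_out", "body": {
  "steps": [-0.348,-0.246,0,0,0,0.889,1,-0.348,-0.246,0,0,0,0.889,1,-0.348,-0.246,0,0,0,0.889,1,-0.348,-0.246,0,0,0,0.889,1,-0.348,-0.246,0,0,0,0.889,1,-0.348,-0.246,0,0,0,0.889,1,-0.348,-0.246,0,0,0,0.889,1,-0.348,-0.246,0,0,0,0.889,1]
}}

```text
t: 0.9
tool_pos: [0.4054, 0.1694, 0.2487]
orientation: [3.142, -0.0, 1.92]
force: [1.1, 1.4, -0.0]
finger_gap: 0.0918
gripper_force: 0.0
```

```bash
python3 - <<'E'
from h import *
s=manip.read_state();print(s['t'],s['tool_pos'],s['orientation'],s['joint_vel'])
print(rel([.40,-.2,.25],100))
E
```

```text
0.9 [0.40543827 0.16938298 0.24867511] [ 3.14158181e+00 -1.65933924e-04  1.91955118e+00] [-1.09388059e+00  1.66733061e-01 -2.14879906e-01  8.86453000e-04
  3.78714827e-02 -1.09174248e+00]
(array([-0.3453, -0.1313, -0.0013]), array([ 0.    , -0.    ,  0.1742]))
```

Call:
{"method": "carry_out", "body": {
  "steps": [-0.34,-0.13,0,0,0,0.174,1,-0.34,-0.13,0,0,0,0.174,1,-0.34,-0.13,0,0,0,0.174,1,-0.34,-0.13,0,0,0,0.174,1,-0.34,-0.13,0,0,0,0.174,1,-0.34,-0.13,0,0,0,0.174,1,-0.34,-0.13,0,0,0,0.174,1,-0.34,-0.13,0,0,0,0.174,1]
}}

```text
t: 1.7
tool_pos: [0.3984, -0.1968, 0.2484]
orientation: [-3.141, 0.001, 1.742]
force: [0.5, 0.4, 0.1]
finger_gap: 0.0918
gripper_force: 0.0
```

```bash
python3 - <<'E'
from h import *
im,d,cm=grab('wrist');save('pics/w1.png',im)
s=manip.read_state();print(s['t'],s['tool_pos'],s['orientation'])
print(cm, rel([.507,-.48,.15],70.5))
E
```

```text
1.75 [ 0.39855115 -0.19659834  0.24824478] [-3.14099702e+00  7.27345837e-04  1.74146223e+00]
{'fx': 309.70691628693146, 'fy': 309.70691628693146, 'cx': 320.0495503286405, 'cy': 199.8022545052194, 'R': array([[ 9.85535654e-01,  1.69468155e-01,  1.35494055e-04],
       [ 1.62894614e-01, -9.47527390e-01,  2.75058522e-01],
       [ 4.67420446e-02, -2.71057909e-01, -9.61427476e-01]]), 't': array([-0.36023278, -0.2852958 ,  0.31739839])} (array([-0.2977,  0.0587,  0.0982]), array([-0.   , -0.   ,  0.511]))
```

View pics/w1.png

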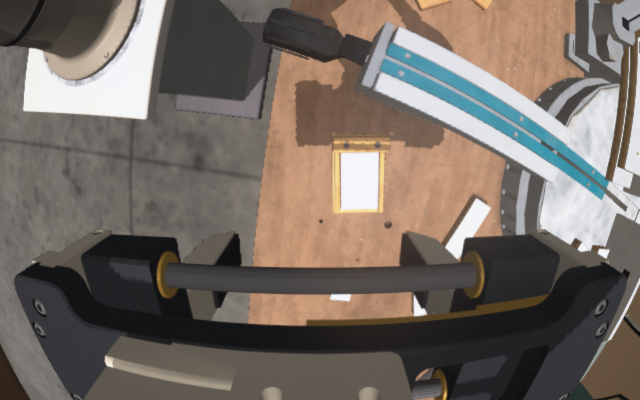

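The wrist view shows the jig clearly, with the stop at (361,143) and the white seated piece from about (340,152) to (380,212). I'll measure it by intersecting pixel rays with z=0.024 and move on to the twin meanwhile.

```bash
cat >> h.py <<'E'
def wpix(uv,cm,z):
    "wrist pixels -> world points on plane z"
    uv=np.atleast_2d(uv).astype(float)-[float(cm['cx']),float(cm['cy'])]
    th=np.hypot(*uv.T)/float(cm['fx']); n=uv/np.hypot(*uv.T)[:,None]
    ray=np.c_[n*np.sin(th)[:,None],np.cos(th)]@np.array(cm['R']); c=-np.array(cm['R']).T@cm['t']
    return c+ray*((z-c[2])/ray[:,2])[:,None]
def white(im,cm,z,seed,box,S=60,V=170):
    "outline of white blob at seed -> min area rect in mm on plane z"
    hsv=cv2.cvtColor(im,cv2.COLOR_RGB2HSV); m=((hsv[...,1]<S)&(hsv[...,2]>V)).astype(np.uint8)
    k=np.zeros_like(m); k[box[1]:box[3],box[0]:box[2]]=1; n,l=cv2.connectedComponents(m*k)
    c=max(cv2.findContours((l==l[seed[1],seed[0]]).astype(np.uint8),cv2.RETR_EXTERNAL,cv2.CHAIN_APPROX_NONE)[0],key=len)[:,0]
    r=cv2.minAreaRect((wpix(c,cm,z)[:,:2]*1000).astype(np.float32)); return c.min(0),c.max(0),[np.round(t,1) for t in r]
E
python3 - <<'E'
from h import *
im,d,cm=load('wrist')
print(white(im,cm,.024,(360,180),(320,130,400,230)))
save('pics/w1c.png',cv2.resize(im[130:225,315:410],None,fx=6,fy=6,interpolation=cv2.INTER_CUBIC))
E
```

```text
(array([340, 152], dtype=int32), array([379, 209], dtype=int32), [array([ 446.7, -193.8]), array([46.5, 70.5]), np.float64(11.0)])
```

View pics/w1c.png

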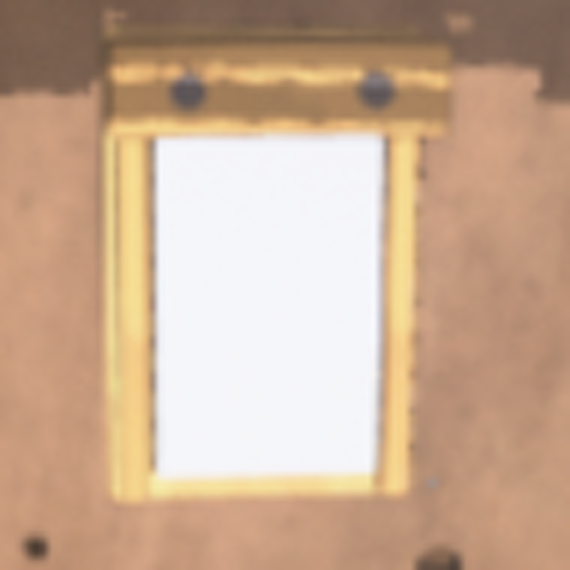

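Call:
{"method": "carry_out", "body": {
  "steps": [-0.29,0.06,0.1,0,0,0.51,1,-0.29,0.06,0.1,0,0,0.51,1,-0.29,0.06,0.1,0,0,0.51,1,-0.29,0.06,0.1,0,0,0.51,1,-0.29,0.06,0.1,0,0,0.51,1,-0.29,0.06,0.1,0,0,0.51,1,-0.29,0.06,0.1,0,0,0.51,1,-0.29,0.06,0.1,0,0,0.51,1]
}}

```text
t: 2.55
tool_pos: [0.5088, -0.4674, 0.146]
orientation: [-3.138, -0.002, 1.235]
force: [0.2, 0.5, -0.0]
finger_gap: 0.0916
gripper_force: 0.0
```

The crop confirms the seated piece between the cheeks, its edge just under the stop, with centre (446.7,-193.8) and yaw about 11°. Now I'll check the twin from above.

```bash
python3 - <<'E'
from h import *
im,d,cm=grab('wrist');save('pics/w2.png',im)
s=manip.read_state();print(s['t'],s['tool_pos'],s['orientation'])
c=np.array([[x,y,0.016] for x,y in cv2.boxPoints(((.507,-.480),(.070,.045),70.5))])
X=c@cm['R'].T+cm['t']; r=np.hypot(X[:,0],X[:,1]); th=np.arctan2(r,X[:,2])*cm['fx']
print((X[:,:2]/r[:,None]*th[:,None]+[cm['cx'],cm['cy']]).round())
E
```

```text
2.6 [ 0.50875164 -0.46642414  0.14727156] [-3.13928533e+00 -1.91729677e-03  1.23615130e+00]
[[298. 248.]
 [346. 248.]
 [349. 174.]
 [297. 174.]]
```

View pics/w2.png

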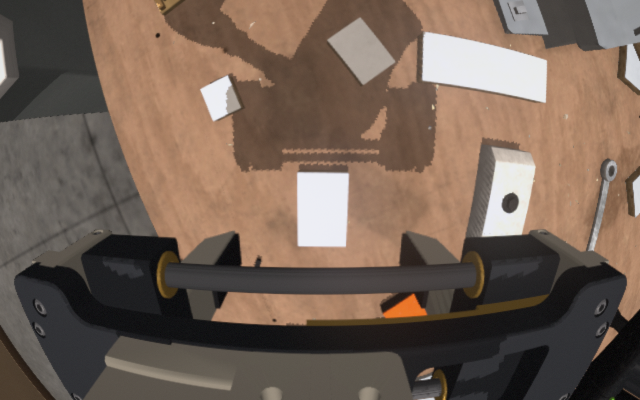

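The twin's corners are at (298,172), (349,172), (347,246) and (298,246), which match the prediction.

```bash
python3 - <<'E'
from h import *
im,d,cm=load('wrist')
r=white(im,cm,.016,(323,209),(285,160,362,247)); print(r)
print(wpix([[405,305],[384,310]],cm,.01), wpix([[298,172],[349,172],[347,246],[298,246]],cm,.016).mean(0))
print(rel([.507,-.48,.025],70.5))
E
```

```text
(array([297, 172], dtype=int32), array([349, 246], dtype=int32), [array([ 507.3, -478.4]), array([70.6, 45.9]), np.float64(69.5)])
[[ 0.55606002 -0.6117325   0.01      ]
 [ 0.53263981 -0.6091411   0.01      ]] [ 0.50799103 -0.47828207  0.016     ]
(array([-0.0134,  0.0028,  0.1223]), array([ 0.    , -0.    ,  0.0057]))
```

Call:
{"method": "carry_out", "body": {
  "steps": [-0.012,0.003,0.04,0,0,0.017,1,-0.012,0.003,0.08,0,0,0.017,1,-0.012,0.003,0.105,0,0,0.017,1,-0.012,0.003,0.115,0,0,0.017,1,-0.012,0.003,0.122,0,0,0.017,1,-0.012,0.003,0.122,0,0,0.017,1,-0.012,0.003,0.122,0,0,0.017,1]
}}

```text
t: 3.3
tool_pos: [0.5082, -0.4805, 0.0287]
orientation: [3.139, 0.001, 1.219]
force: [-0.1, 1.0, 0.5]
finger_gap: 0.092
gripper_force: 0.0
```

```bash
python3 - <<'E'
from h import *
print(manip.read_state(),rel([.5075,-.4785,.0245],69.8))
E
```

```text
{'t': 3.3, 'q': array([-8.66897724e-01,  8.66418882e-01,  1.21444129e+00,  1.56997056e-04,
        1.05782095e+00, -5.15330495e-01]), 'joint_vel': array([-0.00595273, -0.00102129, -0.00606376, -0.00021464, -0.00382076,
       -0.00143643]), 'tau': array([ 1.32491081e-01, -6.30008340e+01, -2.10522759e+01,  5.19373838e-02,
        8.13226495e-02,  2.22342074e-03]), 'tool_pos': array([ 0.50818478, -0.48047585,  0.0287005 ]), 'orientation': array([3.13899172e+00, 1.31564686e-03, 1.21915054e+00]), 'force': array([-0.07388589,  0.99068866,  0.48878403]), 'torque': array([-0.14673627,  0.02227306, -0.07316082]), 'gripper_force': 0.0, 'finger_gap': 0.09197074691614417} (array([ 0.0016, -0.0013,  0.0042]), array([ 0.    , -0.    ,  0.0009]))
```

Call:
{"method": "carry_out", "body": {
  "steps": [0.001,-0.001,0.004,0,0,0,1,0.001,-0.001,0.004,0,0,0,0,0.001,-0.001,0.004,0,0,0,-0.3,0.001,-0.001,0.004,0,0,0,-1,0.001,-0.001,0.004,0,0,0,-1,0.001,-0.001,0.004,0,0,0,-1,0.001,-0.001,0.004,0,0,0,-1,0.001,-0.001,0.004,0,0,0,-1],
  "grip_force": 25
}}

```text
t: 4.1
tool_pos: [0.5068, -0.4788, 0.0226]
orientation: [3.142, -0.0, 1.219]
force: [-0.2, -0.3, -0.1]
finger_gap: 0.0445
gripper_force: 25.0
```

```bash
python3 - <<'E'
from h import *
s=manip.read_state();print(s['t'],s['tool_pos'],s['orientation'],s['force'],s['finger_gap'],s['gripper_force'])
E
```

```text
4.1 [ 0.50676127 -0.47884674  0.02264397] [ 3.14156994e+00 -6.89654502e-05  1.21880436e+00] [-0.19542108 -0.27779968 -0.14812216] 0.04446123596848979 24.99975174665451
```

Call:
{"method": "carry_out", "body": {
  "steps": [0,0,0,0,0,0,0.15,0,0,-0.002,0,0,0,0.15,0,0,-0.002,0,0,0,0.15,0,0,-0.002,0,0,0,-1,0,0,-0.002,0,0,0,-1,0,0,-0.002,0,0,0,-1,0,0,-0.002,0,0,0,-1],
  "grip_force": 30
}}

```text
t: 4.8
tool_pos: [0.5068, -0.4788, 0.0247]
orientation: [3.141, -0.0, 1.219]
force: [0.1, 0.4, 0.6]
finger_gap: 0.0449
gripper_force: 30.0
```

```bash
python3 - <<'E'
from h import *
s=manip.read_state();print(s['t'],s['tool_pos'],s['orientation'],s['force'],s['finger_gap'],s['gripper_force'])
# lower centre C, slide axis
C=np.array([.4467,-.1938]);u=np.array([-np.sin(np.radians(11)),np.cos(np.radians(11))])
for k in(.038,):
    p=C-k*u; print(p, rel([*p,.13],101))
E
```

```text
4.8 [ 0.50679785 -0.47884747  0.02474397] [ 3.14147145e+00 -7.77128498e-06  1.21882625e+00] [0.08548891 0.41372539 0.64026052] 0.044875049744660854 30.000097453594208
[ 0.45395074 -0.23110183] (array([ 0.2143, -0.135 , -0.1053]), array([ 0.   ,  0.   , -0.544]))
```

Call:
{"method": "carry_out", "body": {
  "steps": [0,0,-0.03,0,0,0,-1,0,0,-0.07,0,0,0,-1,0,0,-0.105,0,0,0,-1,0,0,-0.105,0,0,0,-1]
}}

```text
t: 5.2
tool_pos: [0.5087, -0.481, 0.1361]
orientation: [3.132, 0.005, 1.219]
force: [0.2, -1.5, 0.8]
finger_gap: 0.0443
gripper_force: 30.0
```

```bash
python3 - <<'E'
from h import *
s=manip.read_state();print(s['t'],s['tool_pos'],s['orientation'],s['force'],s['finger_gap'],s['gripper_force'])
im,d,cm=load('scene');Q=cloud(d,cm)[d>0]
Q=Q[(Q[:,2]>.06)&(Q[:,1]<.2)&(Q[:,1]>-.4)]
for x in np.arange(.32,.66,.04):
    q=Q[abs(Q[:,0]-x)<.02]; 
    if len(q): i=q[:,1].argmin(); print(x.round(2),q[i].round(3),q[:,2].max().round(3))
C=np.array([.4467,-.1938]);u=np.array([-np.sin(np.radians(11)),np.cos(np.radians(11))])
p=C-.036*u; print(p, rel([*p,.13],101))
E
```

```text
5.2 [ 0.50867419 -0.48100489  0.13612489] [3.13216437 0.00523579 1.21882532] [ 0.16708992 -1.51374476  0.79365923] 0.044259694271640754 29.999825656414032
0.32 [ 0.34  -0.059  0.066] 0.075
0.36 [ 0.377 -0.066  0.06 ] 0.074
0.4 [ 0.419 -0.091  0.086] 0.086
0.44 [ 0.459 -0.1    0.075] 0.096
0.48 [ 0.5   -0.11   0.086] 0.097
0.52 [ 0.533 -0.117  0.073] 0.097
0.56 [ 0.58  -0.126  0.066] 0.098
0.6 [ 0.612 -0.132  0.072] 0.394
0.64 [ 0.653 -0.14   0.094] 0.475
[ 0.45356912 -0.22913858] (array([ 0.2174, -0.1386,  0.0061]), array([ 0.   ,  0.   , -0.544]))
```

Call:
{"method": "carry_out", "body": {
  "steps": [0.217,-0.139,0,0,0,-0.544,-1,0.217,-0.139,0,0,0,-0.544,-1,0.217,-0.139,0,0,0,-0.544,-1,0.217,-0.139,0,0,0,-0.544,-1,0.217,-0.139,0,0,0,-0.544,-1,0.217,-0.139,0,0,0,-0.544,-1,0.217,-0.139,0,0,0,-0.544,-1,0.217,-0.139,0,0,0,-0.544,-1]
}}

```text
t: 6.0
tool_pos: [0.4517, -0.2283, 0.1297]
orientation: [3.141, 0.001, 1.763]
force: [-0.5, 0.1, -0.4]
finger_gap: 0.0446
gripper_force: 30.0
```

```bash
python3 - <<'E'
from h import *
im,d,cm=grab('wrist')
s=manip.read_state();print(s['t'],s['tool_pos'],s['orientation'],s['force'],s['finger_gap'])
save('pics/w3.png',im)
C=np.array([.4467,-.1938]);u=np.array([-np.sin(np.radians(11)),np.cos(np.radians(11))])
p=C-.036*u; print(p, rel([*p,.0487],101))
E
```

```text
6.05 [ 0.45170495 -0.22865579  0.12963896] [3.14091971e+00 8.95216869e-04 1.76187899e+00] [ 0.68439146 -0.01077441 -0.52778911] 0.045004985470094044
[ 0.45356912 -0.22913858] (array([-0.0008,  0.0017,  0.0809]), array([ 0.    ,  0.    , -0.0009]))
```

View pics/w3.png

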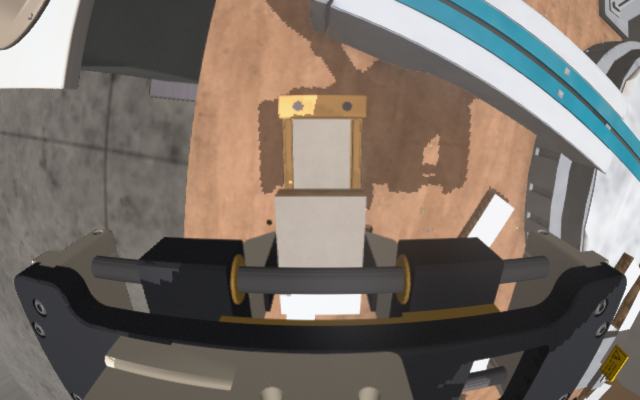

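The held twin spans about columns 276 to 366 with its front edge at row 195. Ahead of it, the shaded seated piece spans columns 291 to 353 from row 118. I'll enlarge this.

```bash
python3 - <<'E'
from h import *
im,d,cm=load('wrist')
c=cv2.resize(im[85:245,255:385],None,fx=3.7,fy=3.7,interpolation=cv2.INTER_CUBIC); save('pics/w3c.png',c)
E
```

```text
(no output)
```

View pics/w3c.png

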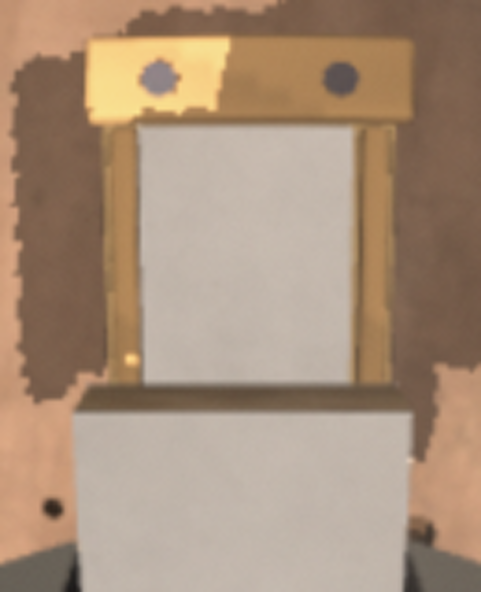

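```bash
python3 - <<'E'
from h import *
im,d,cm=load('wrist')
f=lambda pts,z: wpix(np.array(pts)/3.7+[255,85],cm,z)[:,:2]*1000
L=f([(138,128),(143,382),(353,382),(352,128)],.024); T=f([(76,412),(80,590),(405,590),(412,412)],.1211); S=f([(90,122),(412,122)],.036)
ang=lambda a,b: np.degrees(np.arctan2(*(b-a)[::-1]))
for X in(L,T): print(X.round(1).tolist(),'w',np.linalg.norm(X[0]-X[3]).round(1),np.linalg.norm(X[1]-X[2]).round(1),'front',ang(X[0],X[3]).round(2),'sides',ang(X[1],X[0]).round(2),ang(X[2],X[3]).round(2))
u=np.array([-np.sin(np.radians(11)),np.cos(np.radians(11))]);w=np.array([u[1],-u[0]])
print('lower mid across',((L@w).reshape(4).mean()).round(1),'end',(L[[0,3]]@u).round(1),'stop',(S@u).round(1),ang(*S))
print('twin mid across',(T@w).mean().round(1),'front',(T[[0,3]]@u).round(1))
tp=np.array([451.7,-228.6]);print('tcp',tp@w,tp@u)
E
```

```text
[[418.4, -163.6], [429.1, -217.3], [473.8, -208.6], [462.3, -155.1]] w 44.6 45.6 front 11.0 sides 101.19 102.2
[[424.8, -197.9], [429.0, -223.0], [473.1, -214.5], [468.0, -189.5]] w 44.1 44.9 front 10.95 sides 99.59 101.51
lower mid across 402.2 end [-240.4 -240.4] stop [-238.8 -238.7] 11.057019270260781
twin mid across 401.2 front [-275.3 -275.3]
tcp 399.7820624202317 -310.58839734772124
```

Everything is consistent. The overlap is 35 mm, the yaw matches, and the twin needs a shift of +1 mm across. Descending.

Call:
{"method": "carry_out", "body": {
  "steps": [0,0.001,0.04,0,0,0,-1,0,0.001,0.065,0,0,0,-1,0,0.001,0.074,0,0,0,-1,0,0.001,0.077,0,0,0,-1,0,0.001,0.078,0,0,0,-1,0,0.001,0.078,0,0,0,-1,0,0.001,0.078,0,0,0,-1]
}}

```text
t: 6.75
tool_pos: [0.4527, -0.2275, 0.0527]
orientation: [3.14, 0.001, 1.763]
force: [-0.2, 0.5, -0.4]
finger_gap: 0.0444
gripper_force: 30.0
```

```bash
python3 - <<'E'
from h import *
s=manip.read_state();print(s['t'],s['tool_pos'],s['orientation'],s['force'],s['torque'])
E
```

```text
6.75 [ 0.45267126 -0.22749868  0.05268167] [3.14012135e+00 1.42876960e-03 1.76272265e+00] [-0.18779105  0.47451314 -0.39368796] [-0.04494258  0.02431565  0.01005726]
```

Call:
{"method": "carry_out", "body": {
  "steps": [0,0,0.001,0,0,0,-1,0,0,0.002,0,0,0,-1,0,0,0.003,0,0,0,-1,0,0,0.003,0,0,0,-1]
}}

```text
t: 7.15
tool_pos: [0.452, -0.2269, 0.0486]
orientation: [-3.142, -0.0, 1.763]
force: [0.7, 0.5, -0.4]
finger_gap: 0.0445
gripper_force: 30.0
```

Call:
{"method": "carry_out", "body": {
  "steps": [0,0,0.0005,0,0,0,-1,0,0,0.001,0,0,0,-1,0,0,0.001,0,0,0,-1]
}}

```text
t: 7.45
tool_pos: [0.452, -0.227, 0.0476]
orientation: [-3.142, -0.0, 1.763]
force: [0.2, -0.9, -0.1]
finger_gap: 0.0445
gripper_force: 30.0
```

Call:
{"method": "carry_out", "body": {
  "steps": [0,0,0.0005,0,0,0,-1,0,0,0.0005,0,0,0,-1]
}}

```text
t: 7.65
tool_pos: [0.4521, -0.227, 0.0475]
orientation: [3.141, 0.0, 1.763]
force: [-1.1, 0.9, 3.4]
finger_gap: 0.0445
gripper_force: 30.0
```

Call:
{"method": "carry_out", "body": {
  "steps": [0,0,0.0005,0,0,0,-1,0,0,0.0005,0,0,0,-1]
}}

```text
t: 7.85
tool_pos: [0.4521, -0.2271, 0.0474]
orientation: [3.141, 0.0, 1.763]
force: [-1.9, 0.3, 8.7]
finger_gap: 0.0445
gripper_force: 30.0
```

Contact is 8.7 N with about 36 mm overlap. Sliding along tool x.

Call:
{"method": "carry_out", "body": {
  "steps": [0.004,0,0,0,0,0,-1,0.008,0,0,0,0,0,-1,0.012,0,0,0,0,0,-1,0.016,0,0,0,0,0,-1,0.02,0,0,0,0,0,-1,0.024,0,0,0,0,0,-1,0.027,0,0,0,0,0,-1,0.027,0,0,0,0,0,-1]
}}

```text
t: 8.65
tool_pos: [0.4479, -0.201, 0.0475]
orientation: [3.139, 0.002, 1.763]
force: [0.7, -0.5, 6.7]
finger_gap: 0.0447
gripper_force: 30.0
```

```bash
python3 - <<'E'
from h import *
s=manip.read_state();print(s['t'],s['tool_pos'],s['orientation'],s['force'])
u=np.array([-.1908,.9816]);w=np.array([.9816,.1908]);p=s['tool_pos'][:2]*1000;print(p@w,p@u)
E
```

```text
8.65 [ 0.4478913  -0.20096408  0.04747274] [3.13943073e+00 2.12917481e-03 1.76309154e+00] [ 0.7009818 -0.528232   6.7278295]
401.3061568163972 -282.7239972753621
```

Call:
{"method": "carry_out", "body": {
  "steps": [0.002,0,0,0,0,0,-1,0.004,0,0,0,0,0,-1,0.005,0,0,0,0,0,-1,0.006,0,0,0,0,0,-1,0.006,0,0,0,0,0,-1]
}}

```text
t: 9.15
tool_pos: [0.4469, -0.1955, 0.0475]
orientation: [3.139, 0.003, 1.763]
force: [0.1, -2.7, 6.6]
finger_gap: 0.0445
gripper_force: 30.0
```

Call:
{"method": "carry_out", "body": {
  "steps": [0.0005,0,0,0,0,0,-1,0.001,0,0,0,0,0,-1,0.001,0,0,0,0,0,-1]
}}

```text
t: 9.45
tool_pos: [0.4467, -0.1946, 0.0475]
orientation: [3.139, 0.003, 1.763]
force: [-0.2, -2.5, 5.7]
finger_gap: 0.0446
gripper_force: 30.0
```

Call:
{"method": "carry_out", "body": {
  "steps": [0.0005,0,0,0,0,0,-1,0.0005,0,0,0,0,0,-1]
}}

```text
t: 9.65
tool_pos: [0.4467, -0.1942, 0.0475]
orientation: [3.139, 0.003, 1.763]
force: [0.3, -2.6, 5.1]
finger_gap: 0.0445
gripper_force: 30.0
```

Call:
{"method": "carry_out", "body": {
  "steps": [0.0005,0,0,0,0,0,-1,0.0005,0,0,0,0,0,-1]
}}

```text
t: 9.85
tool_pos: [0.4466, -0.1936, 0.0475]
orientation: [3.139, 0.003, 1.763]
force: [1.6, -2.9, 5.2]
finger_gap: 0.0448
gripper_force: 30.0
```

Call:
{"method": "carry_out", "body": {
  "steps": [0.0005,0,0,0,0,0,-1,0.0005,0,0,0,0,0,-1]
}}

```text
t: 10.05
tool_pos: [0.4465, -0.1932, 0.0475]
orientation: [3.139, 0.003, 1.763]
force: [-0.0, -2.4, 5.4]
finger_gap: 0.0447
gripper_force: 30.0
```

Call:
{"method": "carry_out", "body": {
  "steps": [0.0005,0,0,0,0,0,-1,0.0005,0,0,0,0,0,-1]
}}

```text
t: 10.25
tool_pos: [0.4464, -0.1927, 0.0475]
orientation: [3.139, 0.003, 1.763]
force: [0.6, -2.1, 6.3]
finger_gap: 0.0448
gripper_force: 30.0
```

Call:
{"method": "carry_out", "body": {
  "steps": [0.0005,0,0,0,0,0,-1,0.0005,0,0,0,0,0,-1]
}}

```text
t: 10.45
tool_pos: [0.4463, -0.1922, 0.0475]
orientation: [3.139, 0.003, 1.763]
force: [1.1, -2.8, 6.4]
finger_gap: 0.0449
gripper_force: 30.0
```

Call:
{"method": "carry_out", "body": {
  "steps": [0.0005,0,0,0,0,0,-1,0.0005,0,0,0,0,0,-1]
}}

```text
t: 10.65
tool_pos: [0.4463, -0.1921, 0.0475]
orientation: [3.139, 0.003, 1.763]
force: [1.1, -4.4, 5.5]
finger_gap: 0.0449
gripper_force: 30.0
```

```bash
python3 - <<'E'
from h import *
im,d,cm=grab('wrist');save('pics/w4.png',cv2.resize(im[110:270,230:410],None,fx=3.7,fy=3.7,interpolation=cv2.INTER_CUBIC))
s=manip.read_state();print(s['t'],s['tool_pos'],s['force'])
E
```

```text
10.7 [ 0.4462996  -0.19208849  0.04751194] [ 1.32799495 -4.61852027  5.14326823]
```

View pics/w4.png

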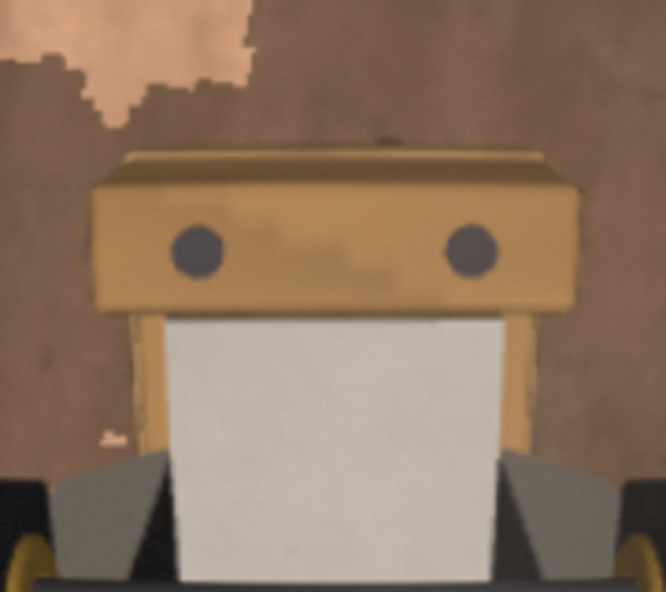

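The twin's front edge is tight and parallel to the stop at crop row 318, and the push force is starting to rise. One more nudge will seat it, then I'll relieve the press and release.

Call:
{"method": "carry_out", "body": {
  "steps": [0.0005,0,0,0,0,0,-1,0.001,0,0,0,0,0,-1,0.001,0,0,0,0,0,-1]
}}

```text
t: 11.0
tool_pos: [0.4463, -0.192, 0.0475]
orientation: [3.139, 0.005, 1.763]
force: [-1.1, -8.1, 2.9]
finger_gap: 0.0448
gripper_force: 30.0
```

Call:
{"method": "carry_out", "body": {
  "steps": [-0.0003,0,-0.0005,0,0,0,-1,-0.0003,0,-0.0005,0,0,0,-1]
}}

```text
t: 11.2
tool_pos: [0.4463, -0.1921, 0.0477]
orientation: [3.139, 0.004, 1.763]
force: [2.0, -8.3, -1.7]
finger_gap: 0.0445
gripper_force: 30.0
```

Call:
{"method": "carry_out", "body": {
  "steps": [-0.0006,0,0.0003,0,0,0,-1,-0.0006,0,0.0003,0,0,0,-1,-0.0006,0,0.0003,0,0,0,0.1,-0.0006,0,0.0003,0,0,0,0.3,-0.0006,0,0.0003,0,0,0,0.3,-0.0006,0,0.0003,0,0,0,0.3]
}}

```text
t: 11.8
tool_pos: [0.4447, -0.1902, 0.0466]
orientation: [-3.141, -0.001, 1.763]
force: [0.6, 0.1, -0.1]
finger_gap: 0.0596
gripper_force: 0.0
```

Call:
{"method": "carry_out", "body": {
  "steps": [0,0,-0.01,0,0,0,0.3,0,0,-0.03,0,0,0,0.3,0,0,-0.07,0,0,0,0.3,0,0,-0.11,0,0,0,0.3,-0.04,0,-0.15,0,0,0,0.3,-0.06,0,-0.15,0,0,0,0.3,-0.06,0,-0.15,0,0,0,0.3,-0.06,0,-0.15,0,0,0,0.3]
}}

```text
t: 12.6
tool_pos: [0.456, -0.2493, 0.197]
orientation: [-3.141, -0.001, 1.762]
force: [0.2, 0.7, -0.2]
finger_gap: 0.0598
gripper_force: 0.0
```

```bash
python3 - <<'E'
from h import *
im,d,cm=grab('wrist');save('pics/w5.png',cv2.resize(im[60:260,230:430],None,fx=3,fy=3,interpolation=cv2.INTER_CUBIC))
s=manip.read_state();print(s['t'],s['tool_pos'],s['force'],s['finger_gap'])
E
```

```text
12.65 [ 0.45579324 -0.24867618  0.19653133] [0.23078052 0.47665256 0.07493792] 0.05982282743424399
```

View pics/w5.png

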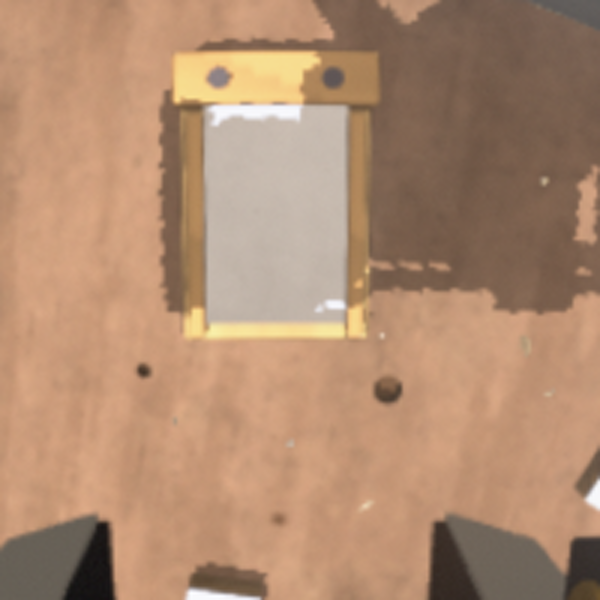

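The twin lies square in the jig against the stop (crop corners (205,104), (348,104), (347,323), (206,323)), and no edge of the lower piece shows. I'll do a numeric check and hand in if it's good.

```bash
python3 - <<'E'
from h import *
im,d,cm=load('wrist')
T=wpix(np.array([(205,104),(348,104),(347,323),(206,323)])/3+[230,60],cm,.040)[:,:2]*1000
u=np.array([-.1908,.9816]);w=np.array([.9816,.1908])
print((T@w).round(1),(T@u).round(1),(T@w).mean(),(T@u).mean())
ok=abs((T@w).mean()-401.9)<2 and abs((T@u).mean()+274.7)<2.5
print(ok, manip.finish_job() if ok else '')
E
```

```text
[380.9 425.2 425.6 380.5] [-239.  -239.  -308.6 -308.5] 403.04379706621734 -273.7727205959064
the job is handed in; nothing more can be done
True None
```

The twin offcut was laid half-overlapping on the seated piece, slid face on face up to the stop and released, and I handed the job in at about 12.7 s. My last camera check put it against the stop and about 1 mm off the seated piece's measured position both across and along, close to the limit of that measurement; no verdict has come back.

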